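# Clamp a test bar in a thickness gauge with the ratchet knob

### The job

Measure the red-brown fired-clay bar in the bench thickness gauge: slide one end in under the spindle and lay the bar flat on the gauge's bed between its guides, gently home against the end stop. Then turn the dark ratchet knob on top of the gauge clockwise until it slips with the bar clamped; let it slip a little, at least 15 but no more than 60 degrees in all, then let go. Treat the brittle bar gently and leave the tin, the vial and the crucible where they are.

Things in the scene. Friction and masses are not known exactly. Their poses are not given: they have to be found in the camera images.
- bar: Fired-clay (red-brown) test bar, loose, 150 x 20 x 8 mm, about 60 g, lying flat on the worktop; the two ends are alike. Origin: centre of its underside; x along its length, y across its 20 mm width, z up.
- gauge: Grey cast C-frame gauge, fixed. Base 150 x 94 x 14 mm; column at x = 38 to 72 mm, 44 mm wide; arm 36 mm wide from the column to x = -20 mm, its underside 72 mm and top 95 mm above the worktop. The throat is open toward -x (roughly to the robot's right). Origin: on the worktop, on the spindle axis; x from the open throat to the column, z up.
- bed: Steel bed, fixed, its top 40 to 45 mm above the worktop. Origin: on its flat top straight under the spindle; axes as the gauge's. Top from x = -68 to +20 mm, 44 mm wide, with a lead-in lip sloping down to x = -80. Two fences 5 mm high, 24 mm apart from x = -40 to +20 mm, flare to 29 mm at x = -64 mm. A bar that is home has its middle at x = -55, y = 0; its outer 60 mm stick out.
- stop (a point): Middle of the face of the end stop, a wall across the inner end of the bed, 10 mm high: 20 mm along +x from the spindle axis, 5 mm above the bed.
- spindle: Upright steel measuring spindle, 10 mm across, pointing down from the arm. Origin: centre of its lower end face, 12 to 20 mm above the bed at the start. It goes down 3 mm for each radian (19 mm a turn) that the thimble turns clockwise seen from above.
- knob (a point): Middle of the dark knurled ratchet knob on the spindle axis: 26 mm across, 118 to 144 mm above the worktop, white index line. It turns about the vertical at constant height and carries the aluminium thimble below it (32 mm across, red mark) along against 0.05 N m. With the spindle pressing the bar (about 20 N) it slips: the thimble stands, the knob turns on against 0.12 N m.
- ratchet (a joint): Slip of the ratchet: angle in rad by which the knob has turned relative to the thimble, clockwise from above positive; 0 at the start and for as long as the thimble follows.
- tin: Bystander: round aluminium sample tin with lid, 60 mm across, 26 mm high. Origin: centre of its underside.
- vial: Bystander: small upright vial with blue cap, 25 mm across, 60 mm high. Origin: centre of its underside.
- crucible: Bystander: white porcelain crucible, 48 mm across, 36 mm high. Origin: centre of its underside.

How it is judged:
By the outcome, as a careful person would: the job done as asked, in the order asked, and still so for the second after the job is handed in, with the robot touching nothing.
It also fails if it takes over 72 s, if anything falls off the work surface, if the arm or the gripper's body presses on something with over 40 N, if the wrist force passes 120 N, or if a joint passes its speed limit or range.

### The arm

A 6-joint arm with a two-finger parallel gripper is mounted at the origin on a cart in front of the work surface, level with it; the furniture and walls round the work are solid. World frame = base frame: x ahead of the robot, y to its left, z up, the work surface at z = 0. Lengths are in m, angles in rad, forces in N, time in s.
With the tool pointing down it reaches from about 0.35 to 0.8 m from the base axis. Payload 7.3 kg.
Tool frame: the origin (TCP) lies midway between the tips of the shut fingers; the grasp point (between the pads) lies 19 mm behind it; z points along the fingers, y is the line along which they close (so a half turn about z gives the same grasp; the last joint's range is limited). The gripper opens to 85 mm and grips with 20 to 120 N. Pads are 22 mm wide; open, the fingers measure 114 mm over their backs; the gripper's body (76 mm by 85 mm) begins 54 mm behind the grasp point. The pads swing forward as they close: fully open they stand 13 mm farther back than shut.
Start: joints at [1.073, 0.342, 1.524, -0, 1.275, -0.146], TCP at [0.181, 0.493, 0.231] pointing down, gripper open.
Joint ranges: [-2.53, 2.53], [-0.77, 2.02], [0.04, 2.7], [-1, 4.14], [0.28, 2.66], [-3.11, 3.11]. Speed limits (rad/s): [2.57, 2.57, 3.14, 3.14, 3.14, 3.14].

### API

Orientations are given as a 3x3 rotation matrix whose columns are the frame's x, y, z axes.
In Python, from rig import sensors, vision, r, look_for, trace, mark_of gives the robot as it stands.
- The arm moves only by the tool step_arm, never from a script. Its argument "moves" is text: rows parted by semicolons, each of 7 numbers parted by spaces: the turn, a rotation vector about the tool's x, y, z scaled (see below), then the shift along the tool's x, y, z scaled (see below), then the opening, from -1 (shut) to 1 (fully open). A call has 1 to 10 rows; each row is the pose to reach, as a shift and turn from the pose commanded when the call began, along the tool's axes at that moment; what a row does not reach only later rows make up. The controller multiplies each number of a shift by 400 mm and each number of a turn by 90 degrees. A row lasts 1/12 s, in which the tool goes at most 41.7 mm and 7.16 degrees, less where a joint would pass 70% of its speed; a pose out of reach is approached as far as the arm can. A call with a number of a shift or a turn outside -1 to 1 is refused whole. A call with a gripper value outside its range is refused whole. The fingers move at their own pace and stop on an object; the grip force is fixed at half the most. Time passes only in rows, so rows that repeat a pose let the fingers close. It gives the time, the measured TCP pose, the force, the opening and the grip force at its end, in the units of the state.
- sensors.read_state(): the state, without advancing time (a new reading comes with each control period).
- vision.grab_frame(name): name is "side" or "top" or "wrist"; returns the picture (420x560x3 uint8, red, green, blue); there is no depth.
- vision.calibration(name): a dict with "intrinsics" (3x3 intrinsics, pixels), "camera_from_world" (4x4, takes a point from world to camera coordinates). Camera axes: x right, y up, looking along -z (the intrinsics and any distortion apply to the point x, -y, -z); pixel columns grow to the right and rows downward; lengths in m; the calibration is good to about 2 mm. A picture is of the moment at which its call begins: read the wrist's pose just before it. calibration takes no time and is no camera call; for the wrist camera it gives the pose at the moment of the call.
- r.job_done(): hands the job in; it is judged then, once.
Trained networks look in the newest picture that a camera, given by its name, has taken for a name from the list of things; names that differ only in an ending like _2 or _b are one class to them, and where a whole thing is asked for, a point or a joint stands for the part that bears it (a point fixed in the world has none). Each returns a list of dicts, best first, with "p" (0 to 1); they miss things now and then, are a little off and sometimes report something else, mostly with a low value. They report only what shows in the picture. A call takes as long as a camera call.
- look_for(label, camera): "point" ([x, y, z] in m, in world coordinates, good to about 4 mm: the middle of the surface that is visible of it).
- trace(label, camera): "pixels" (420x560 bool, what is visible of it).
- mark_of(label, camera): "point" ([x, y, z] in m, in world coordinates, good to about 4 mm: a listed point, or the origin of a listed thing).
The state is a dict: "time": time; "joint_positions": joint angles; "dq": joint speeds; "joint_efforts": joint torques, N m; "ee_pos": TCP position; "eef_rot": TCP orientation; "ft_force": force on the tool from outside, world axes, zero at the start; "ft_torque": the same for the moment, N m; "finger_gap": finger opening in m; "grip_force": force on a finger pad.
Only numpy, scipy, OpenCV 4.12 (cv2) and the standard library are available. Lean on these libraries where they do the work, as an engineer would, in place of code of your own. Each camera call takes 0.05 s, during which the arm holds its last target. There are 200 camera calls.

## Working session

There is one attempt and no reset: what is moved stays moved. The work goes in short steps, Python scripts to look and compute and a tool call to move; the robot and the scene stay as the last step left them, time stands still between calls to the robot, and variables do not carry over. Pictures are saved under pics/ and viewed, at most 10 in all, crops included, and the job is handed in when it is done.

Besides the shell and the picture viewer there is one more tool, called after ">>>" as name(argument=value, ...), one argument or row to a line, values as JSON. step_arm: Moves the arm, as the interface text tells. Shifts and turns lie within -1 to 1; 1 stands for 400 mm of shift or 90 degrees of turn. Its arguments: {"type":"object","properties":{"moves":{"type":"string"}},"required":["moves"]}

```bash
ls; mkdir -p pics; python3 - <<'E'
from rig import *
import cv2,numpy as np
s=sensors.read_state(); print(s['time'],s['ee_pos'],s['eef_rot'],s['finger_gap'])
ims=[]
for c in ['top','side']:
    im=vision.grab_frame(c); cv2.imwrite(f'pics/{c}0.png',im[:,:,::-1])
    for l in ['bar','gauge','bed','stop','spindle','knob','tin','vial','crucible']:
        m=mark_of(l,c)[:1]
        print(c,l,[(np.round(d['point'],4).tolist(),round(d['p'],2)) for d in m])
    ims.append(im)
E
```

```text
pics
0.0 [0.18068793 0.49249008 0.23062217] [[-9.38744258e-01  3.44613764e-01 -7.56431407e-04]
 [ 3.44614512e-01  9.38743285e-01 -1.37191605e-03]
 [ 2.37313751e-04 -1.54855555e-03 -9.99998773e-01]] 0.0852773041464315
top bar [([0.4363, -0.2065, 0.0013], 0.74)]
top gauge [([0.455, 0.1428, 0.0018], 0.95)]
top bed [([0.4553, 0.1421, 0.0409], 0.6)]
top stop [([0.459, 0.1601, 0.0437], 0.61)]
top spindle []
top knob [([0.4579, 0.136, 0.1301], 0.84)]
top tin [([0.3983, 0.3634, -0.0008], 0.55)]
top vial [([0.582, 0.2251, -0.0001], 0.52)]
top crucible [([0.5031, 0.3848, -0.0002], 0.55)]
side bar [([0.4358, -0.2125, -0.0016], 0.45)]
side gauge [([0.4609, 0.1407, -0.0026], 0.98)]
side bed [([0.4578, 0.1371, 0.0413], 0.45)]
side stop [([0.4602, 0.159, 0.0425], 0.61)]
side spindle []
side knob [([0.454, 0.1417, 0.1351], 0.84)]
side tin [([0.3955, 0.3615, -0.0002], 0.56)]
side vial []
side crucible [([0.5019, 0.3877, 0.0022], 0.86)]
```

View pics/top0.png

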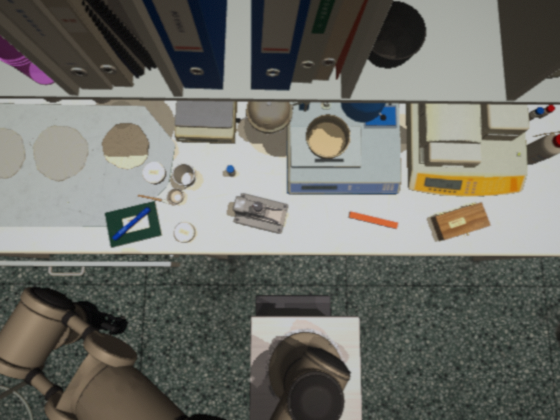

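View pics/side0.png

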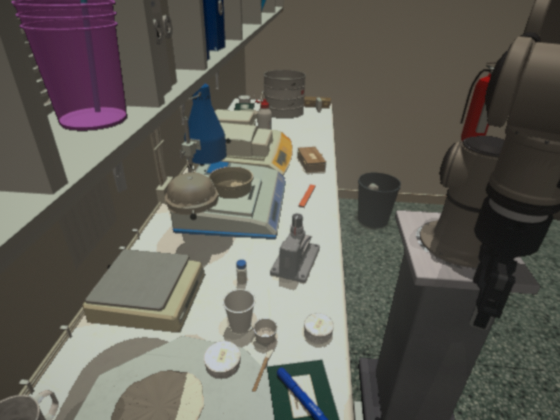

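The top view shows the bar at about (373,220), the gauge at (260,212) with its throat opening right, and clear worktop between them. The side view agrees. Next I'll work out the bar's yaw and a rough gauge yaw.

```bash
cat > h.py <<'E'
from rig import *
import numpy as np,cv2
def backproj(c,px,z,cal=None):
    cal=cal or vision.calibration(c); K=np.array(cal['intrinsics']);T=np.array(cal['camera_from_world'])
    R,t=T[:3,:3],T[:3,3]; o=-R.T@t; px=np.atleast_2d(px).astype(float)
    d=np.linalg.solve(K,np.c_[px,np.ones(len(px))].T); d[1]*=-1; d[2]*=-1
    w=(R.T@d).T; s=(z-o[2])/w[:,2]; return o+w*s[:,None]
def proj(c,P,cal=None):
    cal=cal or vision.calibration(c); K=np.array(cal['intrinsics']);T=np.array(cal['camera_from_world'])
    q=(T[:3,:3]@np.atleast_2d(P).T).T+T[:3,3]; q=q*[1,-1,-1]; u=(K@q.T).T; return u[:,:2]/u[:,2:]
def rect(c,label,z,cal=None):
    m=trace(label,c)
    if not m: return None
    ys,xs=np.nonzero(m[0]['pixels']); P=backproj(c,np.c_[xs,ys],z,cal)[:,:2]
    (cx,cy),(w,h),a=cv2.minAreaRect((P*1000).astype(np.float32))
    if h>w: w,h,a=h,w,a+90
    q=P-P.mean(0); ev=np.linalg.svd(q,full_matrices=False)[2][0]
    return dict(p=m[0]['p'],c=(round(cx,1),round(cy,1)),size=(round(w,1),round(h,1)),ang=round(a,1),mean=(P.mean(0)*1000).round(1),pca=round(np.degrees(np.arctan2(ev[1],ev[0])),1))
def rel(target):  # scaled tool-frame shift to world TCP target
    s=sensors.read_state(); return np.round(np.array(s['eef_rot']).T@(np.array(target)-s['ee_pos'])/.4,4)
E
python3 - <<'E'
from h import *
im=vision.grab_frame('top'); 
print(rect('top','bar',.008)); print(rect('top','gauge',.05)); print(rect('top','bed',.045))
im=vision.grab_frame('side'); print(rect('side','bar',.006))
print(rel([.42,-.2,.23]))
E
```

```text
{'p': 0.64, 'c': (435.8, -208.5), 'size': (149.2, 24.8), 'ang': 77.1, 'mean': array([ 435.6, -206.7]), 'pca': np.float64(77.4)}
{'p': 0.92, 'c': (451.1, 136.6), 'size': (154.0, 95.0), 'ang': 76.9, 'mean': array([451. , 145.7]), 'pca': np.float64(-113.4)}
{'p': 0.58, 'c': (447.7, 110.8), 'size': (103.0, 44.0), 'ang': 76.3, 'mean': array([442.3,  98.4]), 'pca': np.float64(-89.8)}
{'p': 0.42, 'c': (436.7, -201.9), 'size': (156.9, 24.2), 'ang': 77.8, 'mean': array([ 437.3, -198.7]), 'pca': np.float64(77.7)}
[-1.158  -1.4201  0.0032]
```

>>> step_arm(
  moves="0 0 0.92 -0.966 -0.817 -0.13 1;0 0 0.92 -0.966 -0.817 -0.13 1;0 0 0.92 -0.966 -0.817 -0.13 1;0 0 0.92 -0.966 -0.817 -0.13 1;0 0 0.92 -0.966 -0.817 -0.13 1;0 0 0.92 -0.966 -0.817 -0.13 1;0 0 0.92 -0.966 -0.817 -0.13 1;0 0 0.92 -0.966 -0.817 -0.13 1;0 0 0.92 -0.966 -0.817 -0.13 1;0 0 0.92 -0.966 -0.817 -0.13 1",
)

```text
time: 2.13
ee_pos: [0.3863, 0.1306, 0.2744]
eef_rot: [[0.037, 0.999, 0.001], [0.999, -0.037, 0.0], [0.0, 0.001, -1.0]]
ft_force: [1.5, 0.6, -0.4]
finger_gap: 0.0855
grip_force: 0.0
```

>>> step_arm(
  moves="0 0 0 0 0 0 1;0 0 0 0 0 0 1",
)

```text
time: 2.3
ee_pos: [0.3867, 0.1307, 0.2741]
eef_rot: [[0.036, 0.999, 0.001], [0.999, -0.036, 0.0], [0.0, 0.001, -1.0]]
ft_force: [0.3, -0.4, -0.7]
finger_gap: 0.0852
grip_force: 0.0
```

```bash
python3 - <<'E'
from h import *
s=sensors.read_state(); print(s['time'],s['ee_pos'],np.round(s['eef_rot'],3),s['joint_positions'])
cal=vision.calibration('wrist')
im=vision.grab_frame('wrist'); cv2.imwrite('pics/w1.png',im[:,:,::-1])
T=np.array(cal['camera_from_world']); print('cam',-T[:3,:3].T@T[:3,3])
for l in ['gauge','bed','stop','spindle','knob','bar']:
    print(l,[(np.round(d['point'],4).tolist(),round(d['p'],2)) for d in mark_of(l,'wrist')[:1]])
print(rect('wrist','bed',.043,cal))
E
```

```text
2.3 [0.38674552 0.13068567 0.27405034] [[ 0.036  0.999  0.001]
 [ 0.999 -0.036  0.   ]
 [ 0.     0.001 -1.   ]] [1.37487024e-01 8.85645306e-02 1.73390737e+00 1.55897080e-04
 1.31856973e+00 1.73341255e-01]
cam [0.38870838 0.21212268 0.41579505]
gauge [([0.4538, 0.14, 0.0026], 0.73)]
bed [([0.4581, 0.137, 0.0425], 0.94)]
stop [([0.464, 0.1606, 0.0464], 0.89)]
spindle []
knob [([0.4568, 0.1381, 0.1317], 0.71)]
bar [([0.4399, -0.2086, 0.0022], 0.86)]
{'p': 0.55, 'c': (449.4, 114.0), 'size': (104.6, 47.4), 'ang': 75.6, 'mean': array([440.8, 102. ]), 'pca': np.float64(-88.4)}
```

>>> step_arm(
  moves="0 0 0.118 -0.9625 0.132 0.36 0.3;0 0 0.118 -0.9625 0.132 0.36 0.3;0 0 0.118 -0.9625 0.132 0.36 0.3;0 0 0.118 -0.9625 0.132 0.36 0.3;0 0 0.118 -0.9625 0.132 0.36 0.3;0 0 0.118 -0.9625 0.132 0.36 0.3;0 0 0.118 -0.9625 0.132 0.36 0.3;0 0 0.118 -0.9625 0.132 0.36 0.3;0 0 0.118 -0.9625 0.132 0.36 0.3;0 0 0.118 -0.9625 0.132 0.36 0.3",
)

```text
time: 3.53
ee_pos: [0.4267, -0.2555, 0.129]
eef_rot: [[0.214, 0.977, 0.0], [0.977, -0.214, -0.0], [0.0, 0.0, -1.0]]
ft_force: [0.5, 0.8, 1.0]
finger_gap: 0.0552
grip_force: 0.0
```

>>> step_arm(
  moves="0 0 0 0 0 0 0.3;0 0 0 0 0 0 0.3;0 0 0 0 0 0 0.3",
)

```text
time: 3.78
ee_pos: [0.4265, -0.2531, 0.1296]
eef_rot: [[0.214, 0.977, -0.001], [0.977, -0.214, 0.001], [0.001, -0.001, -1.0]]
ft_force: [-0.2, 0.3, 0.5]
finger_gap: 0.0558
grip_force: 0.0
```

```bash
python3 - <<'E'
from h import *
s=sensors.read_state(); print(s['time'],s['ee_pos'],np.round(s['eef_rot'],4))
cal=vision.calibration('wrist')
im=vision.grab_frame('wrist'); cv2.imwrite('pics/w2.png',im[:,:,::-1])
print([(np.round(d['point'],4).tolist(),round(d['p'],2)) for d in mark_of('bar','wrist')[:1]])
print(rect('wrist','bar',.008,cal))
m=trace('bar','wrist')[0]['pixels']; im=im.copy(); c,_=cv2.findContours(m.astype(np.uint8),0,2); cv2.drawContours(im,c,-1,(0,255,0),1); cv2.imwrite('pics/w2b.png',im[:,:,::-1])
E
```

```text
3.7833 [ 0.42653472 -0.25308734  0.12964679] [[ 2.143e-01  9.768e-01 -7.000e-04]
 [ 9.768e-01 -2.143e-01  1.000e-03]
 [ 9.000e-04 -9.000e-04 -1.000e+00]]
[([0.4415, -0.2111, 0.0012], 0.56)]
{'p': 0.56, 'c': (436.1, -208.9), 'size': (148.6, 21.0), 'ang': 76.8, 'mean': array([ 437.7, -202.6]), 'pca': np.float64(-103.3)}
```

View pics/w2b.png

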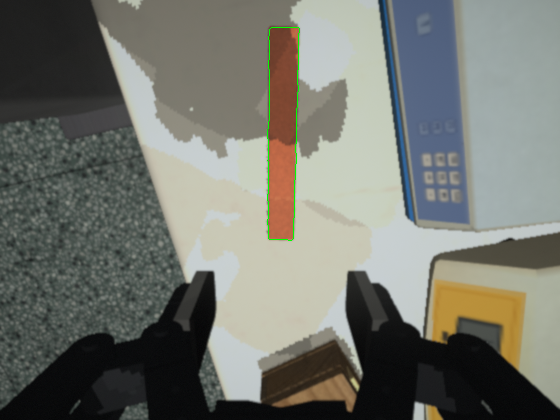

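The bar shows clearly at (283,130), with its near end at row 240 and the fingers straddling its line. The 149×21 mm rectangle matches its size, so I'll descend.

>>> step_arm(
  moves="0 0 0.009 -0.012 -0.002 0.275 0.2;0 0 0.009 -0.012 -0.002 0.275 0.2;0 0 0.009 -0.012 -0.002 0.275 0.2;0 0 0.009 -0.012 -0.002 0.275 0.2;0 0 0.009 -0.012 -0.002 0.275 0.2;0 0 0.009 -0.012 -0.002 0.275 0.2",
)

```text
time: 4.48
ee_pos: [0.4259, -0.2587, 0.0216]
eef_rot: [[0.228, 0.974, 0.002], [0.974, -0.228, -0.002], [-0.001, 0.002, -1.0]]
ft_force: [0.8, -0.3, 0.5]
finger_gap: 0.0515
grip_force: 0.0
```

>>> step_arm(
  moves="0 0 0 0.003 -0.003 0.025 0.1;0 0 0 0.003 -0.003 0.04 0;0 0 0 0.003 -0.003 0.0475 -0.1;0 0 0 0.003 -0.003 0.0475 -0.2;0 0 0 0.003 -0.003 0.0475 -0.3",
)

```text
time: 4.9
ee_pos: [0.4243, -0.2572, 0.0016]
eef_rot: [[0.228, 0.974, 0.001], [0.974, -0.228, -0.001], [-0.0, 0.001, -1.0]]
ft_force: [0.0, -0.1, -0.8]
finger_gap: 0.0302
grip_force: 0.0
```

>>> step_arm(
  moves="0 0 0 0 0 0 -0.45;0 0 0 0 0 0 -0.6;0 0 0 0 0 0 -0.8;0 0 0 0 0 0 -1;0 0 0 0 0 0 -1;0 0 0 0 0 0 -1",
)

```text
time: 5.4
ee_pos: [0.4244, -0.2573, 0.0017]
eef_rot: [[0.229, 0.974, 0.001], [0.974, -0.229, -0.001], [-0.001, 0.001, -1.0]]
ft_force: [0.3, -0.2, 5.5]
finger_gap: 0.0181
grip_force: 58.5
```

>>> step_arm(
  moves="0 0 0 0 0 -0.01 -1;0 0 0 0 0 -0.03 -1;0 0 0 0 0 -0.08 -1;0 0 0 0.05 -0.015 -0.16 -1;0 0 0 0.12 -0.035 -0.23 -1;0 0 0 0.2 -0.056 -0.25 -1;0 0 0 0.3 -0.084 -0.25 -1;0 0 0 0.4 -0.112 -0.25 -1;0 0 0 0.48 -0.135 -0.25 -1;0 0 0 0.533 -0.15 -0.25 -1",
)

```text
time: 6.23
ee_pos: [0.4132, -0.033, 0.1016]
eef_rot: [[0.227, 0.974, 0.0], [0.974, -0.227, 0.0], [0.0, -0.0, -1.0]]
ft_force: [-0.2, 0.3, -0.7]
finger_gap: 0.0173
grip_force: 58.8
```

>>> step_arm(
  moves="0 0 0 0 0 0 -1;0 0 0 0 0 0 -1;0 0 0 0 0 0 -1;0 0 0 0 0 0 -1",
)

```text
time: 6.57
ee_pos: [0.4145, -0.0365, 0.1011]
eef_rot: [[0.229, 0.973, 0.001], [0.973, -0.229, -0.0], [-0.0, 0.001, -1.0]]
ft_force: [-0.0, 1.4, -0.1]
finger_gap: 0.0178
grip_force: 58.8
```

```bash
python3 - <<'E'
from h import *
s=sensors.read_state(); print(s['time'],s['ee_pos'],np.round(s['eef_rot'],4),s['ft_force'],s['finger_gap'])
cal=vision.calibration('wrist')
im=vision.grab_frame('wrist'); cv2.imwrite('pics/w3.png',im[:,:,::-1])
for l in ['gauge','bed','stop','spindle','knob','bar']:
    print(l,[(np.round(d['point'],4).tolist(),round(d['p'],2)) for d in mark_of(l,'wrist')[:1]])
print(rect('wrist','bar',.109,cal)); print(rect('wrist','bed',.043,cal))
g=np.array([.4566,.1395]);a=np.radians(76.6);x=np.array([np.cos(a),np.sin(a)]);y=np.array([-x[1],x[0]])
big=cv2.resize(im,None,fx=1.4,fy=1.4,interpolation=cv2.INTER_CUBIC)
for X,Y,Z in [(-40,12,48),(20,12,48),(-40,-12,48),(-64,14.5,48),(-64,-14.5,48),(-68,22,43),(-68,-22,43),(20,22,43),(20,-22,43),(-78,47,14),(-78,-47,14)]:
    p=g+x*X/1e3+y*Y/1e3; u=proj('wrist',[*p,Z/1e3],cal)[0]*1.4
    cv2.circle(big,(int(u[0]),int(u[1])),2,(0,255,0),-1)
cv2.imwrite('pics/w3b.png',big[:,:,::-1])
im=vision.grab_frame('side'); cv2.imwrite('pics/s3.png',im[:,:,::-1])
E
```

```text
6.5667 [ 0.41449691 -0.03653236  0.10113082] [[ 2.294e-01  9.733e-01  6.000e-04]
 [ 9.733e-01 -2.294e-01 -3.000e-04]
 [-1.000e-04  7.000e-04 -1.000e+00]] [-1.74776303e-04  1.37734767e+00 -1.26655722e-01] 0.0178423032860462
gauge []
bed []
stop []
spindle []
knob []
bar [([0.4299, 0.0115, 0.1023], 0.65)]
{'p': 0.76, 'c': (423.8, 5.1), 'size': (131.7, 19.6), 'ang': 76.4, 'mean': array([426.2,  15.4]), 'pca': np.float64(-103.7)}
{'p': 0.89, 'c': (439.0, 71.2), 'size': (44.9, 22.5), 'ang': 166.8, 'mean': array([436.7,  72.7]), 'pca': np.float64(-13.8)}
```

View pics/w3b.png

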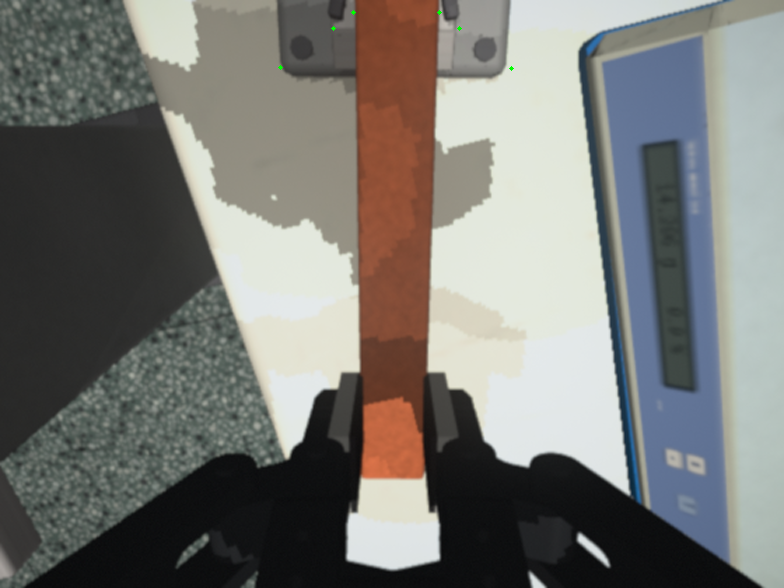

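The wrist view shows the bar held straight, from row 478 up past the top edge. The base corners at (280,70) and (508,70) are within 2 px of my prediction, so I'll shift the gauge about 0.7 mm toward -x.

```bash
cat >> h.py <<'E'
G=np.array([.4559,.1396]);A=np.radians(76.6);GX=np.array([np.cos(A),np.sin(A)]);GY=np.array([-GX[1],GX[0]])
def tog(p): q=np.array(p)[:2]-G; return np.round([q@GX*1e3,q@GY*1e3],1)
def fromg(X,Y,z): return np.r_[G+GX*X/1e3+GY*Y/1e3,z]
E
python3 - <<'E'
from h import *
cal=vision.calibration('wrist')
p=backproj('wrist',[[280,341],[280,200]],.1074,cal); s=sensors.read_state()
print(p, tog(p[0]),tog(p[1]),tog(s['ee_pos']))
print(rel(fromg(-150,0,.065)))
E
```

```text
[[ 0.40779629 -0.05804578  0.1074    ]
 [ 0.42246928  0.00441368  0.1074    ]] [-203.4    1. ] [-139.3    1.2] [-180.3   -0. ]
[0.0757 0.0001 0.0896]
```

View pics/s3.png

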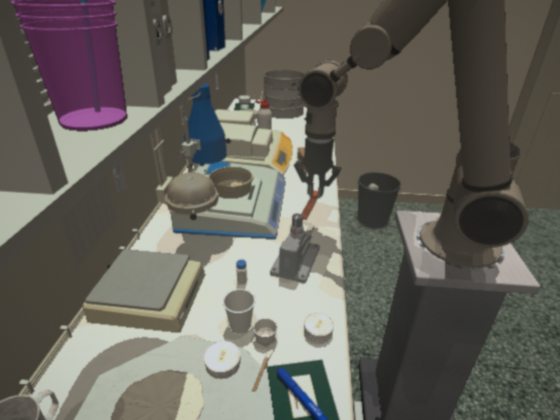

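The side view shows the bar gripped near its outer end, level, pointing into the gauge's throat.

>>> step_arm(
  moves="0 0 0 0.02 0 0 -1;0 0 0 0.05 0 0.03 -1;0 0 0 0.076 0 0.06 -1;0 0 0 0.076 0 0.09 -1;0 0 0 0.076 0 0.09 -1;0 0 0 0.076 0 0.09 -1",
)

```text
time: 7.57
ee_pos: [0.4208, -0.0056, 0.0647]
eef_rot: [[0.228, 0.974, -0.001], [0.974, -0.228, 0.0], [0.0, -0.001, -1.0]]
ft_force: [0.3, 0.3, 0.1]
finger_gap: 0.0177
grip_force: 58.8
```

```bash
python3 - <<'E'
from h import *
s=sensors.read_state(); print(s['time'],s['ee_pos'],tog(s['ee_pos']),s['ft_force'],s['ft_torque'])
cal=vision.calibration('wrist'); im=vision.grab_frame('wrist')
a=cv2.resize(im[:300,100:460],(720,600),interpolation=cv2.INTER_CUBIC); cv2.imwrite('pics/w4.png',a[:,:,::-1])
im=vision.grab_frame('side'); cv2.imwrite('pics/s4.png',cv2.resize(im[180:300,240:380],(700,600),interpolation=cv2.INTER_CUBIC)[:,:,::-1])
E
```

```text
7.5667 [ 0.42082132 -0.00560307  0.06465347] [-149.4    0.5] [0.28924262 0.28559993 0.0716835 ] [-0.0365741   0.02075051  0.05184354]
```

View pics/w4.png

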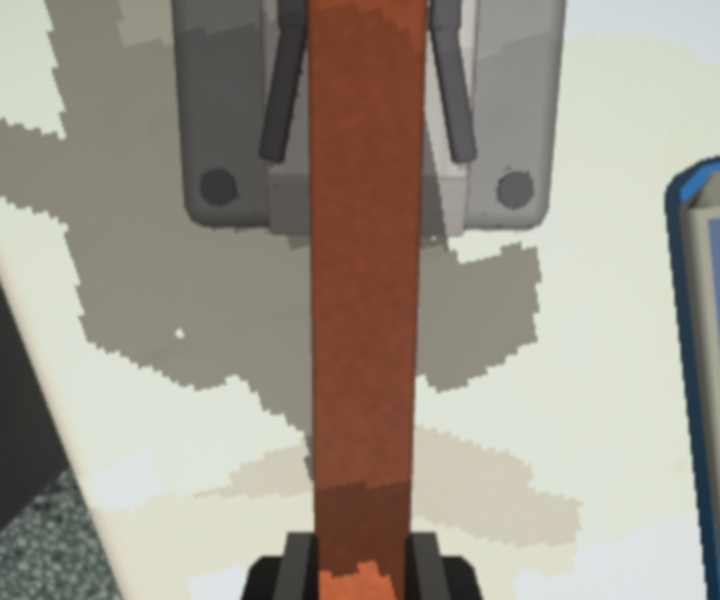

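The bar runs between the fences. At row 155 its centre is at column 366 and the fence centre at 369, so about 0.6 mm to correct. I'll lower it until it touches the bed.

>>> step_arm(
  moves="0 0 0 0 0.0015 0.015 -1;0 0 0 0 0.0015 0.03 -1;0 0 0 0 0.0015 0.037 -1;0 0 0 0 0.0015 0.042 -1;0 0 0 0 0.0015 0.042 -1",
)

```text
time: 8.08
ee_pos: [0.4214, -0.0063, 0.0476]
eef_rot: [[0.229, 0.973, -0.001], [0.973, -0.229, 0.0], [0.0, -0.001, -1.0]]
ft_force: [-0.5, 0.1, -0.3]
finger_gap: 0.0176
grip_force: 58.8
```

>>> step_arm(
  moves="0 0 0 0 0 0.0025 -1;0 0 0 0 0 0.0025 -1",
)

```text
time: 8.25
ee_pos: [0.4217, -0.0062, 0.047]
eef_rot: [[0.229, 0.974, 0.0], [0.974, -0.229, 0.0], [0.0, -0.0, -1.0]]
ft_force: [0.1, 0.2, 0.1]
finger_gap: 0.0178
grip_force: 58.8
```

>>> step_arm(
  moves="0 0 0 0 0 0.0025 -1;0 0 0 0 0 0.0025 -1",
)

```text
time: 8.42
ee_pos: [0.4217, -0.0062, 0.0461]
eef_rot: [[0.228, 0.974, 0.0], [0.974, -0.228, 0.0], [0.0, 0.0, -1.0]]
ft_force: [0.4, -0.1, -0.7]
finger_gap: 0.0179
grip_force: 58.8
```

>>> step_arm(
  moves="0 0 0 0 0 0.0025 -1;0 0 0 0 0 0.0025 -1",
)

```text
time: 8.58
ee_pos: [0.4217, -0.0062, 0.045]
eef_rot: [[0.228, 0.974, -0.0], [0.974, -0.228, 0.0], [0.0, -0.0, -1.0]]
ft_force: [0.6, -0.1, -0.1]
finger_gap: 0.0177
grip_force: 58.8
```

>>> step_arm(
  moves="0 0 0 0 0 0.0025 -1;0 0 0 0 0 0.0025 -1",
)

```text
time: 8.75
ee_pos: [0.4217, -0.0062, 0.044]
eef_rot: [[0.228, 0.974, -0.0], [0.974, -0.228, 0.0], [0.0, -0.0, -1.0]]
ft_force: [-0.6, 0.2, -0.6]
finger_gap: 0.0177
grip_force: 58.8
```

>>> step_arm(
  moves="0 0 0 0 0 0.002 -1;0 0 0 0 0 0.002 -1",
)

```text
time: 8.92
ee_pos: [0.4217, -0.0062, 0.0432]
eef_rot: [[0.228, 0.974, -0.0], [0.974, -0.228, 0.0], [0.0, -0.0, -1.0]]
ft_force: [-0.3, 0.2, 0.6]
finger_gap: 0.0175
grip_force: 58.8
```

>>> step_arm(
  moves="0 0 0 0 0 0.002 -1;0 0 0 0 0 0.002 -1",
)

```text
time: 9.08
ee_pos: [0.4217, -0.0062, 0.0424]
eef_rot: [[0.229, 0.974, 0.0], [0.974, -0.229, 0.0], [0.0, 0.0, -1.0]]
ft_force: [0.0, 0.4, 0.3]
finger_gap: 0.0175
grip_force: 58.9
```

>>> step_arm(
  moves="0 0 0 0 0 0.002 -1;0 0 0 0 0 0.002 -1",
)

```text
time: 9.25
ee_pos: [0.4218, -0.0063, 0.0417]
eef_rot: [[0.228, 0.974, 0.0], [0.974, -0.228, 0.0], [0.0, 0.0, -1.0]]
ft_force: [-0.4, -0.6, 1.2]
finger_gap: 0.0178
grip_force: 59.0
```

```bash
python3 -c "
from h import *
s=sensors.read_state(); print(s['ee_pos'],s['ft_force'],s['ft_torque'],tog(s['ee_pos']))"
```

```text
[ 0.42175492 -0.00628778  0.04166729] [-0.41885042 -0.57912432  1.19370425] [ 0.00651709  0.05722437 -0.00754125] [-149.8   -0.6]
```

>>> step_arm(
  moves="0 0 0 0 0 0.0015 -1;0 0 0 0 0 0.0015 -1",
)

```text
time: 9.42
ee_pos: [0.4218, -0.0063, 0.0411]
eef_rot: [[0.229, 0.974, 0.0], [0.974, -0.229, 0.0], [0.0, 0.0, -1.0]]
ft_force: [-1.3, -0.5, 2.2]
finger_gap: 0.0178
grip_force: 59.1
```

```bash
python3 -c "
from h import *
s=sensors.read_state(); print(s['ee_pos'],s['ft_force'],s['ft_torque'],tog(s['ee_pos']))"
```

```text
[ 0.42179358 -0.00629481  0.04111196] [-1.30138947 -0.53988861  2.18139594] [0.0434104  0.05389697 0.00184324] [-149.8   -0.6]
```

Contact at TCP z ≈ 0.042, so the bed is about 40.5 mm high. I'll raise 1.2 mm and slide in.

>>> step_arm(
  moves="0 0 0 0 0 -0.003 -1;0 0 0 0.01 0 -0.003 -1;0 0 0 0.03 0 -0.003 -1;0 0 0 0.05 0 -0.003 -1;0 0 0 0.07 0 -0.003 -1;0 0 0 0.085 0 -0.003 -1;0 0 0 0.095 0 -0.003 -1;0 0 0 0.095 0 -0.003 -1",
)

```text
time: 10.08
ee_pos: [0.4307, 0.0319, 0.0424]
eef_rot: [[0.227, 0.974, 0.001], [0.974, -0.227, 0.0], [0.001, 0.0, -1.0]]
ft_force: [-0.0, 1.3, 1.3]
finger_gap: 0.0174
grip_force: 59.1
```

```bash
python3 - <<'E'
from h import *
s=sensors.read_state(); print(s['ee_pos'],s['ft_force'],s['ft_torque'],tog(s['ee_pos']))
E
```

```text
[0.4306942  0.03188177 0.04235166] [-0.02934275  1.3271075   1.31309197] [ 0.34680118 -0.09255528 -0.01005761] [-110.6   -0.4]
```

>>> step_arm(
  moves="0 0 0 0.0025 0 0 -1;0 0 0 0.0025 0 0 -1;0 0 0 0.0025 0 0 -1",
)

```text
time: 10.33
ee_pos: [0.4307, 0.0318, 0.0423]
eef_rot: [[0.229, 0.973, 0.0], [0.973, -0.229, 0.0], [0.0, 0.0, -1.0]]
ft_force: [-0.2, 2.1, 2.2]
finger_gap: 0.018
grip_force: 59.1
```

```bash
cat > q.py <<'E'
from h import *
s=sensors.read_state(); print(s['time'],np.round(s['ee_pos'],4),np.round(s['ft_force'],2),np.round(s['ft_torque'],3),tog(s['ee_pos']),s['joint_positions'][5])
E
python3 q.py; python3 - <<'E'
from h import *
cal=vision.calibration('wrist'); im=vision.grab_frame('wrist')
a=cv2.resize(im[:300,100:460],(720,600),interpolation=cv2.INTER_CUBIC); cv2.imwrite('pics/w5.png',a[:,:,::-1])
E
```

```text
10.3333 [0.4307 0.0318 0.0423] [-0.24  2.09  2.18] [ 0.38  -0.058  0.003] [-110.7   -0.4] 0.12593809661841654
```

View pics/w5.png

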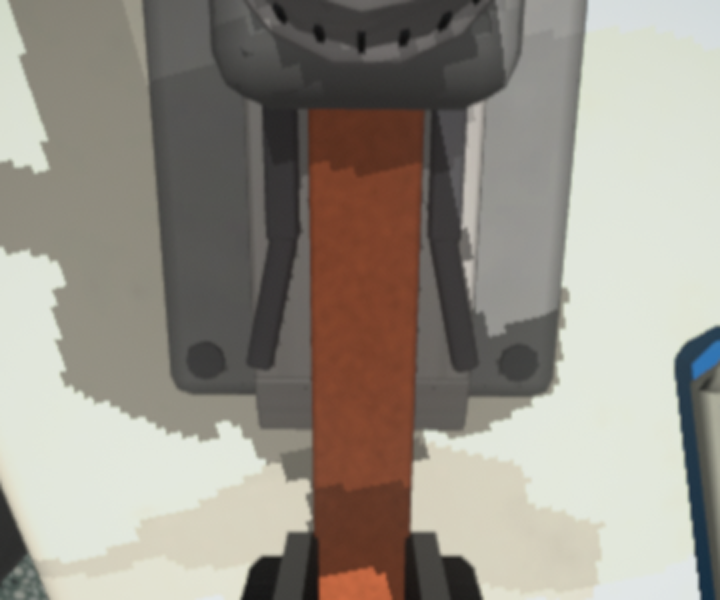

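The bar sits between the fences (edges 308–425 against 298–435) and about 3–4 mm short of home. I'll creep in.

>>> step_arm(
  moves="0 0 0 0.002 0 0 -1;0 0 0 0.004 0 0 -1;0 0 0 0.004 0 0 -1",
)

```text
time: 10.63
ee_pos: [0.431, 0.033, 0.0423]
eef_rot: [[0.229, 0.974, 0.0], [0.974, -0.229, -0.0], [-0.0, 0.0, -1.0]]
ft_force: [-0.9, -1.9, 3.7]
finger_gap: 0.0179
grip_force: 59.2
```

```bash
python3 q.py
```

```text
10.6333 [0.431  0.033  0.0423] [-0.89 -1.91  3.65] [-0.279  0.096 -0.067] [-109.4   -0.5] 0.12990659680322394
```

>>> step_arm(
  moves="0 0 0 0.0015 0 0 -1;0 0 0 0.0025 0 0 -1;0 0 0 0.0025 0 0 -1",
)

```text
time: 10.88
ee_pos: [0.4313, 0.0342, 0.0423]
eef_rot: [[0.229, 0.974, 0.0], [0.974, -0.229, -0.0], [-0.0, 0.0, -1.0]]
ft_force: [-0.5, -2.8, 2.6]
finger_gap: 0.0179
grip_force: 59.2
```

```bash
python3 q.py
```

```text
10.8833 [0.4313 0.0342 0.0423] [-0.5  -2.77  2.61] [-0.307  0.003  0.01 ] [-108.3   -0.5] 0.1321729802970609
```

>>> step_arm(
  moves="0 0 0 0.0015 0 0 -1;0 0 0 0.0025 0 0 -1;0 0 0 0.0025 0 0 -1",
)

```text
time: 11.13
ee_pos: [0.4315, 0.0353, 0.0423]
eef_rot: [[0.228, 0.974, 0.0], [0.974, -0.228, 0.0], [0.0, 0.0, -1.0]]
ft_force: [-0.1, -2.5, 2.8]
finger_gap: 0.018
grip_force: 59.2
```

```bash
python3 q.py
```

```text
11.1333 [0.4315 0.0353 0.0423] [-0.14 -2.52  2.77] [-0.28   0.123 -0.008] [-107.1   -0.5] 0.1345022790716258
```

>>> step_arm(
  moves="0 0 0 0.0015 0 0 -1;0 0 0 0.0025 0 0 -1;0 0 0 0.0025 0 0 -1",
)

```text
time: 11.38
ee_pos: [0.4317, 0.0363, 0.0423]
eef_rot: [[0.228, 0.974, 0.0], [0.974, -0.228, 0.0], [0.0, 0.0, -1.0]]
ft_force: [-0.3, -2.0, 2.7]
finger_gap: 0.0174
grip_force: 59.2
```

```bash
python3 q.py
```

```text
11.3833 [0.4317 0.0363 0.0423] [-0.3  -2.03  2.67] [-0.237  0.017  0.032] [-106.1   -0.4] 0.13684008305274228
```

>>> step_arm(
  moves="0 0 0 0.0015 0 0 -1;0 0 0 0.0025 0 0 -1;0 0 0 0.0025 0 0 -1",
)

```text
time: 11.63
ee_pos: [0.4319, 0.0371, 0.0423]
eef_rot: [[0.228, 0.974, -0.0], [0.974, -0.228, -0.0], [-0.0, 0.0, -1.0]]
ft_force: [-1.1, -3.9, 4.4]
finger_gap: 0.0176
grip_force: 59.3
```

>>> step_arm(
  moves="0 0 0 0.0015 0 0 -1;0 0 0 0.0025 0 0 -1;0 0 0 0.0025 0 0 -1",
)

```text
time: 11.88
ee_pos: [0.4319, 0.0372, 0.0423]
eef_rot: [[0.228, 0.974, -0.001], [0.974, -0.228, -0.002], [-0.002, -0.0, -1.0]]
ft_force: [-1.4, -10.9, 5.0]
finger_gap: 0.0178
grip_force: 59.4
```

The stop is reached: force jumped to 11 N and the advance stalled. I'll ease off and release.

>>> step_arm(
  moves="0 0 0 -0.0015 0 0 -1;0 0 0 -0.0015 0 0.001 -1;0 0 0 -0.0015 0 0.001 -1",
)

```text
time: 12.13
ee_pos: [0.4319, 0.0371, 0.0422]
eef_rot: [[0.228, 0.974, -0.0], [0.974, -0.228, -0.001], [-0.001, 0.0, -1.0]]
ft_force: [-2.1, -6.3, 8.1]
finger_gap: 0.018
grip_force: 59.8
```

>>> step_arm(
  moves="0 0 0 0 0 0 0;0 0 0 0 0 0 0;0 0 0 0 0 0 0;0 0 0 0 0 0 0;0 0 0 0 0 0 0",
)

```text
time: 12.55
ee_pos: [0.4319, 0.0378, 0.0417]
eef_rot: [[0.228, 0.974, -0.0], [0.974, -0.228, 0.0], [0.0, -0.0, -1.0]]
ft_force: [0.5, -0.2, -0.5]
finger_gap: 0.0425
grip_force: 0.0
```

```bash
python3 q.py
```

```text
12.55 [0.4319 0.0378 0.0417] [ 0.5  -0.21 -0.47] [0.001 0.032 0.014] [-104.6   -0.3] 0.1399910030739627
```

>>> step_arm(
  moves="0 0 0 0 0 -0.05 0;0 0 0 0 0 -0.15 0.3;0 0 0 0 0 -0.25 0.3;0 0 0 0 0 -0.35 0.3;0 0 -0.08 0 0 -0.45 0.3;0 0 -0.16 0 0 -0.45 0.3;0 0 -0.24 0 0 -0.45 0.3;0 0 -0.24 0 0 -0.45 0.3",
)

```text
time: 13.22
ee_pos: [0.4321, 0.0377, 0.2225]
eef_rot: [[-0.151, 0.989, 0.002], [0.989, 0.151, 0.0], [-0.0, 0.002, -1.0]]
ft_force: [-0.3, 0.3, 0.6]
finger_gap: 0.0553
grip_force: 0.0
```

```bash
python3 q.py; python3 - <<'E'
from h import *
cal=vision.calibration('wrist'); im=vision.grab_frame('wrist')
cv2.imwrite('pics/w6.png',im[:,:,::-1])
for l in ['stop','spindle','knob','bar','bed']:
    print(l,[(np.round(d['point'],4).tolist(),round(d['p'],2),tog(d['point'])) for d in mark_of(l,'wrist')[:1]])
print(rect('wrist','bar',.0485,cal))
E
```

```text
13.2167 [0.4321 0.0377 0.2225] [-0.25  0.26  0.63] [ 0.001  0.054 -0.012] [-104.6   -0.4] -0.2415343257658859
stop []
spindle []
knob [([0.4557, 0.1385, 0.132], 0.59, array([-1.1, -0.1]))]
bar [([0.4469, 0.0872, 0.0446], 0.73, array([-53.1,  -3.4]))]
bed []
None
```

View pics/w6.png

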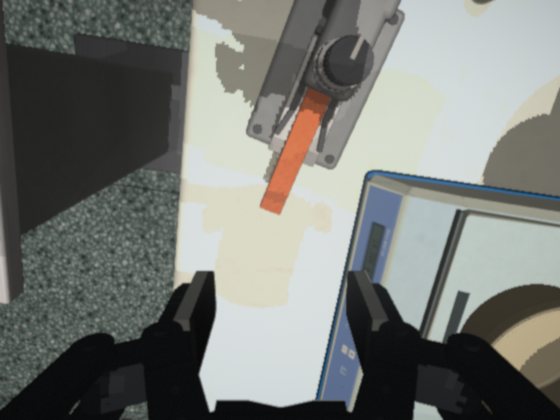

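The bar lies in the gauge with its outer end at (272,210). The knob top is near (348,60), with the white index pointing up and to the right.

```bash
python3 - <<'E'
from h import *
cal=vision.calibration('wrist')
p=backproj('wrist',[[272,210]],.0485,cal); print('bar end',p,tog(p[0]))
p=backproj('wrist',[[348,60]],.144,cal); print('knob',p,tog(p[0]))
print(rel([.456,.139,.18]))
E
```

```text
bar end [[0.42669422 0.01523    0.0485    ]] [-127.8   -0.4]
knob [[0.45392424 0.13863901 0.144     ]] [-1.4  1.7]
[0.2421 0.0965 0.1037]
```

>>> step_arm(
  moves="0 0 -0.9 0.242 0.095 0.08 0.3;0 0 -0.9 0.242 0.095 0.08 0.3;0 0 -0.9 0.242 0.095 0.08 0.3;0 0 -0.9 0.242 0.095 0.08 0.3;0 0 -0.9 0.242 0.095 0.08 0.3;0 0 -0.9 0.242 0.095 0.08 0.3;0 0 -0.9 0.242 0.095 0.08 0.3;0 0 -0.9 0.242 0.095 0.08 0.3;0 0 -0.9 0.242 0.095 0.08 0.3;0 0 -0.9 0.242 0.095 0.08 0.3",
)

```text
time: 14.4
ee_pos: [0.4554, 0.1389, 0.1896]
eef_rot: [[-0.986, 0.168, -0.001], [0.168, 0.986, -0.0], [0.001, -0.0, -1.0]]
ft_force: [0.9, -0.2, 0.6]
finger_gap: 0.0555
grip_force: 0.0
```

>>> step_arm(
  moves="0 0 -0.7 0 0 0 0.3;0 0 -0.7 0 0 0 0.3;0 0 -0.7 0 0 0 0.3;0 0 -0.7 0 0 0 0.3;0 0 -0.7 0 0 0 0.3;0 0 -0.7 0 0 0 0.3;0 0 -0.7 0 0 0 0.3;0 0 -0.7 0 0 0 0.3;0 0 -0.7 0 0 0 0.3;0 0 -0.7 0 0 0 0.3",
)

```text
time: 15.23
ee_pos: [0.4554, 0.1389, 0.1896]
eef_rot: [[-0.6, -0.8, -0.001], [-0.8, 0.6, 0.0], [0.0, 0.0, -1.0]]
ft_force: [-0.3, 0.0, 0.1]
finger_gap: 0.0554
grip_force: 0.0
```

```bash
python3 q.py; python3 - <<'E'
from h import *
im=vision.grab_frame('wrist'); cv2.imwrite('pics/w7.png',im[:,:,::-1])
for l in ['knob','bar','gauge']:
    print(l,[(np.round(d['point'],4).tolist(),round(d['p'],2),tog(d['point'])) for d in mark_of(l,'wrist')[:1]])
print(np.round(sensors.read_state()['eef_rot'],3),rel([.4555,.1388,.121]))
E
```

```text
15.2333 [0.4554 0.1389 0.1896] [-0.29  0.03  0.05] [-0.04  -0.024 -0.009] [-0.8  0.3] -2.363869896640567
knob [([0.4575, 0.1394, 0.1323], 0.55, array([ 0.2, -1.6]))]
bar [([0.4469, 0.0859, 0.0427], 0.63, array([-54.3,  -3.7]))]
gauge [([0.4546, 0.1372, 0.0006], 0.81, array([-2.6,  0.7]))]
[[-0.604 -0.797 -0.   ]
 [-0.797  0.604  0.   ]
 [ 0.     0.    -1.   ]] [ 1.00e-04 -3.00e-04  1.72e-01]
```

>>> step_arm(
  moves="0 0 0 0 0 0.05 0.2;0 0 0 0 0 0.1 0.1;0 0 0 0 0 0.15 0.1;0 0 0 0 0 0.169 0.1;0 0 0 0 0 0.169 0.1;0 0 0 0 0 0.169 0",
)

```text
time: 15.93
ee_pos: [0.4557, 0.1389, 0.1226]
eef_rot: [[-0.602, -0.798, -0.0], [-0.798, 0.602, 0.0], [0.0, 0.0, -1.0]]
ft_force: [-0.3, -0.4, -0.3]
finger_gap: 0.043
grip_force: 0.0
```

>>> step_arm(
  moves="0 0 0 0 0 0 -0.2;0 0 0 0 0 0 -0.4;0 0 0 0 0 0 -0.5;0 0 0 0 0 0 -0.7;0 0 0 0 0 0 -1;0 0 0 0 0 0 -1;0 0 0 0 0 0 -1",
)

```text
time: 16.52
ee_pos: [0.4566, 0.1388, 0.1237]
eef_rot: [[-0.602, -0.799, 0.003], [-0.799, 0.602, 0.0], [-0.002, -0.003, -1.0]]
ft_force: [0.5, -2.2, 5.6]
finger_gap: 0.0237
grip_force: 58.7
```

```bash
python3 q.py
```

```text
16.5167 [0.4566 0.1388 0.1237] [ 0.54 -2.24  5.64] [-0.235  0.033 -0.036] [-0.6 -0.8] -2.3611466041611413
```

The knob is gripped. I'll turn it 70° clockwise (tool +z), since no slip is possible before about 76°, and average the torque while holding.

>>> step_arm(
  moves="0 0 0.07 0 -0.002 -0.002 -1;0 0 0.14 0 -0.002 -0.002 -1;0 0 0.21 0 -0.002 -0.002 -1;0 0 0.28 0 -0.002 -0.002 -1;0 0 0.35 0 -0.002 -0.002 -1;0 0 0.42 0 -0.002 -0.002 -1;0 0 0.49 0 -0.002 -0.002 -1;0 0 0.56 0 -0.002 -0.002 -1;0 0 0.63 0 -0.002 -0.002 -1;0 0 0.7 0 -0.002 -0.002 -1",
)

```text
time: 17.35
ee_pos: [0.4567, 0.1385, 0.1238]
eef_rot: [[-0.984, 0.179, 0.002], [0.179, 0.984, 0.0], [-0.002, 0.001, -1.0]]
ft_force: [-0.0, -1.1, 1.1]
finger_gap: 0.0238
grip_force: 59.4
```

```bash
cat > tq.py <<'E'
from h import *
import sys
T=[];F=[]
for i in range(5):
    im=vision.grab_frame('wrist'); s=sensors.read_state(); T.append(s['ft_torque']); F.append(s['ft_force'])
R=s['eef_rot']
hsv=cv2.cvtColor(im,cv2.COLOR_RGB2HSV); red=((hsv[...,0]<6)|(hsv[...,0]>174))&(hsv[...,1]>150)&(hsv[...,2]>60)
np.save('last.npy',im)
print(s['time'],np.round(s['ee_pos'],4),'tz',np.round([t[2] for t in T],3),round(np.mean([t[2] for t in T]),3),'F',np.round(np.mean(F,0),1),'yaw',round(np.degrees(np.arctan2(R[1][1],R[0][1])),1),'j6',round(s['joint_positions'][5],3),'red',red.sum(),np.argwhere(red).mean(0) if red.any() else '')
E
python3 tq.py; python3 -c "
import numpy as np,cv2; im=np.load('last.npy'); cv2.imwrite('pics/w8.png',cv2.resize(im[150:400,130:430],(720,600),interpolation=cv2.INTER_CUBIC)[:,:,::-1])"
```

```text
17.6 [0.4567 0.1385 0.1237] tz [-0.008 -0.113 -0.036 -0.055  0.029] -0.037 F [ 1.1 -0.5  3.3] yaw 80.2 j6 -1.266 red 0
```

View pics/w8.png

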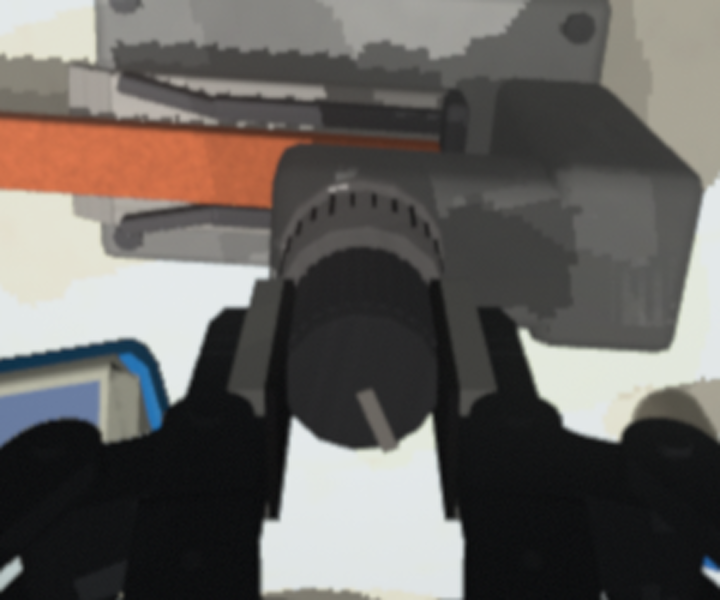

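The knob is gripped squarely, with its index line at (378,420). The thimble's graduation ticks show at row ~200, and in this camera they stand still until the ratchet slips. The bar's end is at the stop near (440,145). I'll track the ticks.

```bash
cat > tick.py <<'E'
import numpy as np,cv2,sys,subprocess
from scipy.signal import find_peaks
def prof(im):
    g=cv2.resize(im[150:400,130:430],(720,600),interpolation=cv2.INTER_CUBIC).astype(np.float32).mean(2)
    ph=np.radians(np.arange(-48,48.1,.5)); P=[]
    for k in range(-4,5):
        u=363+80*np.sin(ph);v=199+90*(1-np.cos(ph))+k
        P.append(cv2.remap(g,u[None].astype(np.float32),v[None].astype(np.float32),1)[0])
    p=np.mean(P,0); return p/cv2.GaussianBlur(p[None],(0,0),14)[0]-1
p=prof(np.load('last.npy')); pk=find_peaks(-p,prominence=.08)[0]; print('ticks deg',pk/2-48)
E
python3 tick.py
```

```text
ticks deg [-38.  -23.   -8.    8.   23.   38.5]
```

>>> step_arm(
  moves="0 0 0.07 0 0 0 -1;0 0 0.14 0 0 0 -1;0 0 0.2 0 0 0 -1;0 0 0.25 0 0 0 -1;0 0 0.25 0 0 0 -1",
)

```text
time: 18.02
ee_pos: [0.4567, 0.1384, 0.1237]
eef_rot: [[-0.843, 0.538, 0.002], [0.538, 0.843, 0.0], [-0.001, 0.001, -1.0]]
ft_force: [0.7, -1.1, 4.7]
finger_gap: 0.0238
grip_force: 59.8
```

```bash
python3 tq.py;python3 tick.py
```

```text
18.2667 [0.4567 0.1384 0.1237] tz [-0.056 -0.056 -0.056 -0.072 -0.045] -0.057 F [ 0.7 -0.7  5.2] yaw 57.7 j6 -0.873 red 0 
ticks deg [-38.5 -23.5  -8.    7.5  23.   38.5]
```

The ticks stood still while the knob turned 22°, so there is no slip yet. The torque averages −0.05. I'll continue.

>>> step_arm(
  moves="0 0 0.07 0 0 0 -1;0 0 0.14 0 0 0 -1;0 0 0.2 0 0 0 -1;0 0 0.25 0 0 0 -1;0 0 0.25 0 0 0 -1",
)

```text
time: 18.68
ee_pos: [0.4566, 0.1383, 0.1237]
eef_rot: [[-0.572, 0.82, 0.001], [0.82, 0.572, -0.0], [-0.001, 0.001, -1.0]]
ft_force: [0.3, -0.9, 4.7]
finger_gap: 0.0239
grip_force: 59.9
```

```bash
python3 tq.py;python3 tick.py
```

```text
18.9333 [0.4566 0.1383 0.1237] tz [-0.082 -0.06  -0.072 -0.005 -0.033] -0.05 F [ 0.  -1.6  5.6] yaw 35.2 j6 -0.48 red 0 
ticks deg [-38.5 -23.5  -8.    7.5  23.   38. ]
```

>>> step_arm(
  moves="0 0 0.07 0 0 0 -1;0 0 0.14 0 0 0 -1;0 0 0.2 0 0 0 -1;0 0 0.25 0 0 0 -1;0 0 0.25 0 0 0 -1",
)

```text
time: 19.35
ee_pos: [0.4565, 0.1382, 0.1237]
eef_rot: [[-0.215, 0.977, 0.001], [0.977, 0.215, -0.0], [-0.0, 0.001, -1.0]]
ft_force: [-0.6, -1.2, 5.8]
finger_gap: 0.0239
grip_force: 59.9
```

```bash
python3 tq.py;python3 tick.py
```

```text
19.6 [0.4564 0.1383 0.1237] tz [-0.04   0.003 -0.015 -0.021 -0.11 ] -0.037 F [ 0.1 -1.6  5.2] yaw 12.7 j6 -0.087 red 0 
ticks deg [-38.5 -23.5  -8.    7.5  23.   38. ]
```

>>> step_arm(
  moves="0 0 0.07 0 0 0 -1;0 0 0.14 0 0 0 -1;0 0 0.2 0 0 0 -1;0 0 0.25 0 0 0 -1;0 0 0.25 0 0 0 -1",
)

```text
time: 20.02
ee_pos: [0.4564, 0.1383, 0.1237]
eef_rot: [[0.175, 0.985, 0.001], [0.985, -0.175, -0.0], [0.0, 0.001, -1.0]]
ft_force: [0.3, -1.4, 6.6]
finger_gap: 0.0239
grip_force: 59.9
```

```bash
python3 tq.py;python3 tick.py
```

```text
20.2667 [0.4564 0.1382 0.1237] tz [-0.037 -0.071 -0.119 -0.029 -0.104] -0.072 F [-0.1 -1.7  6. ] yaw -9.8 j6 0.305 red 0 
ticks deg [-38.5 -23.5  -8.    7.5  23.   38. ]
```

>>> step_arm(
  moves="0 0 0.07 0 0 0 -1;0 0 0.14 0 0 0 -1;0 0 0.2 0 0 0 -1;0 0 0.25 0 0 0 -1;0 0 0.25 0 0 0 -1",
)

```text
time: 20.68
ee_pos: [0.4563, 0.1383, 0.1237]
eef_rot: [[0.538, 0.843, 0.001], [0.843, -0.538, -0.0], [0.0, 0.001, -1.0]]
ft_force: [-1.5, -0.7, 6.8]
finger_gap: 0.0239
grip_force: 60.0
```

```bash
python3 tq.py;python3 tick.py
```

```text
20.9333 [0.4563 0.1383 0.1237] tz [-0.039 -0.059 -0.025 -0.066 -0.043] -0.046 F [-0.6 -1.1  6.6] yaw -32.3 j6 0.698 red 0 
ticks deg [-38.5 -23.   -8.    7.5  23.   38.5]
```

>>> step_arm(
  moves="0 0 0.07 0 0 0 -1;0 0 0.14 0 0 0 -1;0 0 0.2 0 0 0 -1;0 0 0.25 0 0 0 -1;0 0 0.25 0 0 0 -1",
)

```text
time: 21.35
ee_pos: [0.4562, 0.1383, 0.1237]
eef_rot: [[0.82, 0.572, 0.001], [0.572, -0.82, -0.0], [0.001, 0.0, -1.0]]
ft_force: [-0.6, -1.3, 5.9]
finger_gap: 0.0239
grip_force: 60.0
```

```bash
python3 tq.py;python3 tick.py
```

```text
21.6 [0.4562 0.1383 0.1237] tz [-0.094 -0.053 -0.019 -0.022 -0.033] -0.044 F [-0.5 -1.3  6.9] yaw -54.8 j6 1.091 red 0 
ticks deg [-38.  -23.   -7.5   8.   23.   38.5]
```

>>> step_arm(
  moves="0 0 0.07 0 0 0 -1;0 0 0.14 0 0 0 -1;0 0 0.2 0 0 0 -1;0 0 0.25 0 0 0 -1;0 0 0.25 0 0 0 -1",
)

```text
time: 22.02
ee_pos: [0.4561, 0.1384, 0.1237]
eef_rot: [[0.977, 0.215, 0.001], [0.215, -0.977, 0.0], [0.001, -0.0, -1.0]]
ft_force: [-0.9, -1.0, 7.1]
finger_gap: 0.0241
grip_force: 60.0
```

```bash
python3 tq.py;python3 tick.py
```

```text
22.2667 [0.4561 0.1384 0.1237] tz [ 0.032 -0.005  0.015  0.082  0.043] 0.034 F [-1.3 -0.4  6.4] yaw -77.3 j6 1.483 red 0 
ticks deg [-37.5 -21.5  -6.5   9.5  24.5  39.5]
```

The ticks shifted +1.5°, which is −13.9° modulo the 15.4° spacing. The torque rose by about 0.08, so the ratchet has begun to slip. One more 22.5° gives about 36° in all.

>>> step_arm(
  moves="0 0 0.07 0 0 0 -1;0 0 0.14 0 0 0 -1;0 0 0.2 0 0 0 -1;0 0 0.25 0 0 0 -1;0 0 0.25 0 0 0 -1",
)

```text
time: 22.68
ee_pos: [0.4561, 0.1385, 0.1237]
eef_rot: [[0.985, -0.175, 0.001], [-0.175, -0.985, 0.0], [0.0, -0.0, -1.0]]
ft_force: [-1.1, 0.9, 5.7]
finger_gap: 0.024
grip_force: 60.0
```

```bash
python3 tq.py;python3 tick.py
```

```text
22.9333 [0.4561 0.1385 0.1237] tz [-0.027  0.007  0.061  0.062  0.023] 0.025 F [-1.1  0.1  6.6] yaw -99.8 j6 1.876 red 0 
ticks deg [-44.  -29.  -13.5   2.   17.   32.5]
```

The shift is −5.5°, as predicted, so total slip is about 36° (at least 21°, in range under either reading). Releasing and retreating.

>>> step_arm(
  moves="0 0 0 0 0 0 0.3;0 0 0 0 0 0 0.3;0 0 0 0 0 0 0.3;0 0 0 0 0 0 0.3;0 0 0 0 0 0 0.3;0 0 0 0 0 0 0.3",
)

```text
time: 23.43
ee_pos: [0.456, 0.1384, 0.123]
eef_rot: [[0.985, -0.173, -0.0], [-0.173, -0.985, 0.0], [-0.0, -0.0, -1.0]]
ft_force: [0.4, -0.8, -0.1]
finger_gap: 0.0554
grip_force: 0.0
```

>>> step_arm(
  moves="0 0 0 0 0 -0.03 0.3;0 0 0 0 0 -0.08 0.3;0 0 0 0 0 -0.16 0.3;0 0 0 0 0 -0.24 0.3;0 0 0 0 0 -0.28 0.3;0 0 0 0 0 -0.28 0.3;0 0 0 0 0 -0.28 0.3",
)

```text
time: 24.02
ee_pos: [0.4563, 0.1384, 0.2355]
eef_rot: [[0.985, -0.173, 0.002], [-0.173, -0.985, 0.0], [0.002, -0.001, -1.0]]
ft_force: [-0.2, 0.5, -0.3]
finger_gap: 0.0556
grip_force: 0.0
```

```bash
python3 q.py; python3 - <<'E'
from h import *
im=vision.grab_frame('wrist'); cv2.imwrite('pics/w9.png',im[:,:,::-1])
print([(np.round(d['point'],4).tolist(),round(d['p'],2),tog(d['point'])) for d in mark_of('bar','wrist')[:1]])
vision.grab_frame('top')
for l in ['tin','vial','crucible','bar']: print(l,[(np.round(d['point'],4).tolist(),round(d['p'],2)) for d in mark_of(l,'top')[:1]])
E
```

```text
24.0167 [0.4563 0.1384 0.2355] [-0.18  0.5  -0.31] [ 0.032  0.015 -0.004] [-1.1 -0.7] 1.8785138183304226
[([0.4465, 0.0847, 0.0424], 0.9, array([-55.6,  -3.6]))]
tin [([0.3944, 0.3635, -0.0012], 0.56)]
vial []
crucible [([0.5016, 0.387, 0.0008], 0.69)]
bar [([0.438, 0.0869, 0.0411], 0.69)]
```

View pics/w9.png

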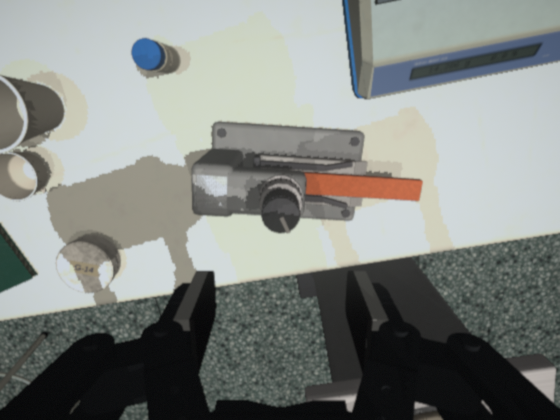

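The bar (305–420, ~187) is still home between the guides at x ≈ −55.6 mm. The vial, tin and crucible stand where they were, and the gripper is clear of everything.

```bash
python3 -c "
from rig import *
print(r.job_done())"
```

```text
the job is handed in; nothing more can be done
None
```

I handed the job in after about 24 s of robot time. The bar is home against the stop and clamped, the ratchet slipped about 36° (at least 21°), and the gripper is clear; the tin, vial and crucible were not touched.

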